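# Put the block plane away in the lift-lid tool locker

### The arm

A 7-joint arm with a two-finger parallel gripper is mounted at the origin on a cart in front of the work surface, level with it; the furniture and walls round the work are solid. World frame = base frame: x ahead of the robot, y to its left, z up, the work surface at z = 0. Lengths are in m, angles in degrees, forces in N, time in s.
With the tool pointing down it reaches from about 0.4 to 0.9 m from the base axis. Payload 5.5 kg.
Tool frame: the origin (TCP) lies midway between the tips of the shut fingers; the grasp point (between the pads) lies 19 mm behind it (manip.hold_point_z is the distance from the TCP to the grasp point, in m); z points along the fingers, y is the line along which they close (so a half turn about z gives the same grasp; the last joint's range is limited). The gripper opens to 92 mm and grips with 3 to 60 N. Pads are 19 mm wide; open, the fingers measure 130 mm over their backs; the gripper's body (75 mm by 190 mm) begins 47 mm behind the grasp point.
Start: joints at [-56.826, 28.699, -24.465, 88.831, 12.651, 65.22, -12.049], TCP at [0.202, 0.618, 0.227] pointing down, gripper open.
Joint ranges: [-164.97, 164.97], [-17.58, 116.51], [-87.97, 89.64], [11.32, 138.91], [-80.73, 260.73], [10.89, 115.49], [-147.41, 147.41]. Speed limits (degrees/s): [147.25, 147.25, 180, 180, 180, 180, 180].

### API

Orientations are given as a 3x3 rotation matrix whose columns are the frame's x, y, z axes.
In Python, from plant import read_state, optics, workorder, manip gives the robot as it stands.
- The arm moves only by the tool arm_command, never from a script. Its arguments are lists of equal length, an entry for each row: "delta_pos": the shift along the tool's x, y, z in m, a list of three; "rotation": the turn, a rotation vector about the tool's x, y, z in rad, a list of three. In form: {"delta_pos": [[tx, ty, tz], ...], "rotation": [[ax, ay, az], ...]}. A call has 1 to 12 rows; each row is the pose to reach, as a shift and turn from the pose commanded when the call began, along the tool's axes at that moment; what a row does not reach only later rows make up. A row lasts 1/8 s, in which the tool goes at most 62.5 mm and 10.7 degrees, less where a joint would pass 70% of its speed; a pose out of reach is approached as far as the arm can. A call with a gripper value outside its range is refused whole. "grip" is the gripper's target within -1 to 1 (fully open at 1, half-way at 0, shut at -1), set as the call begins (left out, the last holds). The fingers move at their own pace and stop on an object; "newtons" is the grip in N (left out, the last holds). Time passes only in rows, so rows that repeat a pose let the fingers close. It gives the time, the measured TCP pose, the force, the opening and the grip force at its end, in the units of the state.
- read_state(): the state, without advancing time (a new reading comes with each control period).
- optics.read_camera(name): name is "scene" or "top" or "wrist"; returns a dict with "color" (480x640x3 uint8, red, green, blue), "range_z" (480x640 float32, m along the optical axis (not along the pixel's ray), 0 where there is no reading), "fx", "fy", "cx", "cy" (pixels), "origin" and "attitude" of the camera in the world; the wrist camera has in their place "tool_from_camera" (4x4, takes a point from camera to tool coordinates, whose origin is the TCP and whose axes are the flange's). Camera axes: x right, y down, z forward; pixel columns grow to the right and rows downward; lengths in m; the calibration is good to about 2 mm. A picture is of the moment at which its call begins: read the wrist's pose just before it.
- workorder.job_done(): hands the job in; it is judged then, once.
The state is a dict: "t": time; "joint_pos": joint angles; "qvel": joint speeds; "tau": joint torques, N m; "position": TCP position; "ee_rot": TCP orientation; "wrist_force": force on the tool from outside, world axes, zero at the start; "torque": the same for the moment, N m; "opening": finger opening in m; "grip_force": force on a finger pad.
Only numpy, scipy, OpenCV 4.12 (cv2) and the standard library are available. Lean on these libraries where they do the work, as an engineer would, in place of code of your own. Each camera call takes 0.05 s, during which the arm holds its last target. There are 200 camera calls.

### The job

Put the block plane that lies to the right of the low tool locker away in it: raise the lid by the rail along its front edge until the stay locks, and let go so that the lid stands open by itself, then lay the plane on its sole inside, beside the cork block. Lift the lid on past its locked position to the end stop, which releases the stay, and lower it by hand until it is closed; never let it drop, and leave the other things where they are.

Things in the scene. Friction and masses are not known exactly. Their poses are not given: they have to be found in the camera images.
- locker: Low plywood locker, fixed, at the left: 270 deep (x) x 260 wide (y), walls 12 thick, rim 72 high, lid 12 thick on top. Origin under its middle; own x points to its back, y to its left, z up. Front face at x -140, back at +130. Inner floor 10 above the origin. Opening x -128 to +83, y -118 to +118; the hinge line is at x +85, z 78. The stay's crank and pawl sit outside the left wall, y +130 to +170.
- lid (a joint): Lid angle, rad: 0 closed, grows as the front is raised, end stop 1.52. 0.5 kg (varies), hinge nearly free: it falls if let go unlocked and swings on if raised fast. The stay lets it rise; once past 1.30 it cannot come below 1.27: let go, it rests there, locked. Raised past 1.42 to 1.47 (always at the stop) the stay is released and the lid can go all the way down, which re-arms the stay.
- lift_rail (a point): Middle of the lower front edge of the dark wood rail on the lid's front edge, 30 proud of the locker's front face, 240 long, 10 thick; 72 above the bench when closed, 255 from the hinge line. Moves and turns with the lid; own axes as the locker's when closed, z is the lid's outer face. Fingers go under it from the front with the tool tilted; the lid's underside is flush with the rail's.
- bay (a point): Free place on the locker's floor, at its x -40, y -36, z 10: the plane fits here with its long side along the locker's x (157 in 211), 60 clear of wall and cork block either side. The lid, locked open, leans over it: front edge at about locker x +10, 322 above the bench, so let the hand lean back to the front.
- plane_mid (a point): Iron block plane on its sole, 44 wide (own x), 157 long (own y; low brass knob at the -y end), 43 high, 0.72 kg (varies). Point 21 above the sole, mid length, near the centre of mass; own z up. Cheeks, 6 to 30 above the sole and 53 either way along y, are to be pinched across x. It starts near the front, to the right of the locker. (A like plane far left behind the locker is not meant.)
- cork_block: Cork sanding block 64 x 112 x 34 lying in the left of the locker, long side along the locker's x; origin under its middle. Stays there.
- square: Try square, steel blade and dark wood stock, 181 x 121 x 17, behind the left lamp foot; origin under its middle. Not to be disturbed.
- mug_1: White mug 82 wide, 91 high, at the right; origin under its middle. Not to be disturbed.
- tape: Roll of masking tape, 100 across, 25 high, lying behind the block plane; origin under its middle. Not to be disturbed.
- lamp_left (a point): Foot of the left desk lamp (obstacle, fixed): base plate 100 x 140, 10 high, under this point. Its spring arm, 40 thick, rises from here leaning to the robot's left, to 100 left of here at 600 high; from there the upper arm climbs to the right and away, above 580.
- lamp_right (a point): Foot of the right desk lamp (obstacle, fixed): base plate 110 x 150, 10 high, under this point. Its spring arm rises leaning to the right, to 130 right of here at 450 high; from there on up, away and to the right, to 760 high at 100 ahead and 330 right of here.

How it is judged (in metres and radians):
On the way, in this order (a step that is already met when the one before it is completed fails the run):
1. the lid stands open, held by its locked stay alone, untouched by the robot (value of joint lid between 1.2 and 1.36 rad and velocity of joint lid between -0.1 and 0.1 rad/s and contact force between each of the arm, the fingers and locker below 0.1 N), for 0.4 s.
2. the plane lies released on its sole in the locker while the lid is locked open (x of plane_mid in the frame of locker between -0.11 and 0.09 m and y of plane_mid in the frame of locker between -0.1 and 0.03 m and z of plane_mid in the frame of locker below 0.038 m and angle between plane_mid's own z axis and vertical below 0.15 rad and value of joint lid between 1.2 and 1.36 rad and contact force between the fingers and anything else below 0.1 N), for 0.3 s.
At the end, for the whole second after the job is handed in: The lid is fully closed (under 0.03 rad, about 8 mm at the rail) and the plane lies on its sole on the locker's floor, tilted less than 0.15 rad, in the part to the right of the cork block (x of plane_mid in the frame of locker between -0.11 and 0.09 m and y of plane_mid in the frame of locker between -0.1 and 0.03 m and z of plane_mid in the frame of locker below 0.038 m and angle between plane_mid's own z axis and vertical below 0.15 rad and value of joint lid below 0.03 rad); the robot touches nothing.
It fails at once if the lid drops (swings down faster than 3 rad/s, as when let fall from more than about 2 cm) (velocity of joint lid below -3 rad/s).
It fails at once if another thing is moved by more than 3 cm (distance of any of cork_block, square, tape, mug_1 from where it was at the start of the episode above 0.03 m).
It also fails if it takes over 72 s, if anything falls off the work surface, if the arm or the gripper's body presses on something with over 40 N, if the wrist force passes 120 N, or if a joint passes its speed limit or range.

## Working session

There is one attempt and no reset: what is moved stays moved. The work goes in short steps, Python scripts to look and compute and a tool call to move; the robot and the scene stay as the last step left them, time stands still between calls to the robot, and variables do not carry over. Pictures are saved under pics/ and viewed, at most 10 in all, crops included, and the job is handed in when it is done.

Besides the shell and the picture viewer there is one more tool, called after "Emit:" as a command line: name --argument value ..., lists and objects as JSON in quotes. arm_command: Moves the arm, as the interface text tells. Its arguments: {"type":"object","properties":{"delta_pos":{"type":"array"},"rotation":{"type":"array"},"grip":{"type":"number"},"newtons":{"type":"number"}},"required":["delta_pos","rotation"]}

```bash
ls; mkdir -p pics
python3 - <<'E'
from plant import read_state, optics, workorder, manip
import cv2,numpy as np
s=read_state();print(s['t'],s['position'],s['ee_rot'],s['opening'])
print(manip.hold_point_z,[x for x in dir(manip) if x[0]!='_'])
for n in ['scene','top']:
    c=optics.read_camera(n);cv2.imwrite(f'pics/{n}0.png',c['color'][:,:,::-1]);np.savez(f'{n}0.npz',**c)
    print(n,c['fx'],c['cx'],c['cy'],c['origin'],c['attitude'])
E
```

```text
pics
0.0 [0.20170444 0.61716915 0.22566885] [[-9.50562289e-01  3.10533226e-01 -6.70822007e-04]
 [ 3.10533944e-01  9.50560515e-01 -1.83791433e-03]
 [ 6.69234442e-05 -1.95536506e-03 -9.99998086e-01]] 0.09165293301425399
0.0188 ['PlanningError', 'hold_point_z']
scene 526.1241936813257 320.52745940883466 233.65567570490822 [-0.32414523 -0.30512992  1.23368642] [[ 0.41727841 -0.69680972  0.58338233]
 [-0.90863416 -0.30845     0.28150056]
 [-0.01620805 -0.64754522 -0.76185464]]
top 622.3892759806877 316.7783281863801 239.8440545482874 [0.23301681 0.12455441 1.75169042] [[-0.02906964 -0.98087666  0.19244723]
 [-0.99948424  0.03115148  0.00780014]
 [-0.01364599 -0.19212123 -0.98127632]]
```

View pics/scene0.png

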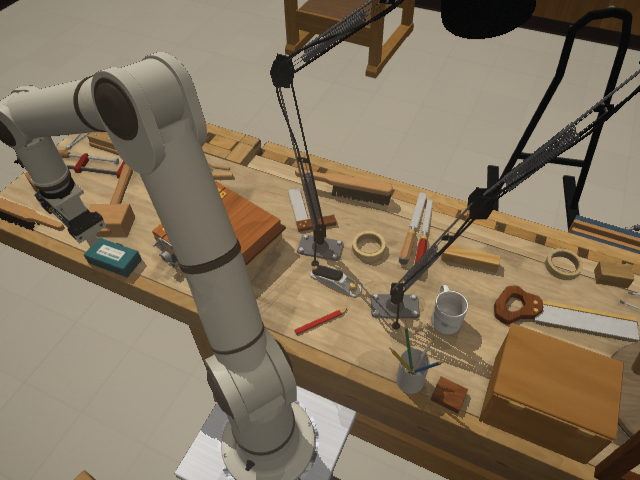

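View pics/top0.png

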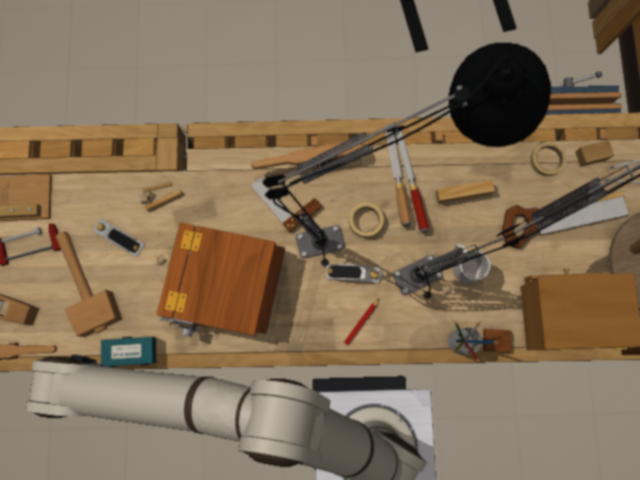

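The top view shows the locker with its hinges at the image left (x about 160–186) and its front rail from (284,243) to (265,335). The target plane is at about (353,273) with its knob to the right. The lamp feet are at (320,242) and (418,275), and the tape is at (367,220).

```bash
cat > h.py <<'E'
import numpy as np, cv2
from plant import read_state, optics
def ray(c,uv,z):
    uv=np.atleast_2d(np.float64(uv)); d=np.c_[(uv[:,0]-c['cx'])/c['fx'],(uv[:,1]-c['cy'])/c['fy'],np.ones(len(uv))]@np.array(c['attitude']).T
    o=np.array(c['origin']); return o+d*((z-o[2])/d[:,2])[:,None]
def cloud(c):
    v,u=np.mgrid[:480,:640]; z=c['range_z']
    p=np.stack([(u-c['cx'])/c['fx']*z,(v-c['cy'])/c['fy']*z,z],-1)
    return p@np.array(c['attitude']).T+np.array(c['origin'])
E
python3 - <<'E'
from h import *
np.set_printoptions(precision=4,suppress=True)
c=dict(np.load('top0.npz')); P=cloud(c)
sel=np.zeros((480,640),bool); sel[205:350,145:300]=1
m=sel&(abs(P[...,2]-.084)<.012)&(c['range_z']>0)
m=cv2.morphologyEx(m.astype(np.uint8),cv2.MORPH_OPEN,np.ones((7,7)))
n,l,st,_=cv2.connectedComponentsWithStats(m);k=1+st[1:,4].argmax()
pts=P[l==k]; print('lid z',np.median(pts[:,2]))
r=cv2.minAreaRect((pts[:,:2]*1000).astype(np.float32));print(r,cv2.boxPoints(r))
print('lid corners by eye',ray(c,[(186,222),(284,243),(265,335),(160,318)],.084))
# plane: above table
sel[:]=0; sel[255:295,318:385]=1
m=sel&(P[...,2]>.012)&(P[...,2]<.06)
q=P[m];r=cv2.minAreaRect((q[:,:2]*1000).astype(np.float32));print('plane',m.sum(),r,np.percentile(q[:,2],[5,50,95]))
vs,us=np.nonzero(m);print(us.min(),us.max(),vs.min(),vs.max())
print('plane eye',ray(c,[(328,271),(381,276)],.03))
print('lamps',ray(c,[(320,242),(418,275)],.01),'tape',ray(c,[(367,220)],.02))
big=cv2.resize(c['color'][200:350,140:450],None,fx=2.5,fy=2.5,interpolation=cv2.INTER_CUBIC)
cv2.imwrite('pics/crop1.png',big[:,:,::-1])
E
```

```text
lid z 0.084932674626498
((461.2090759277344, 401.2896728515625), (302.08599853515625, 265.4555969238281), 76.69598388671875) [[297.2856 284.8433]
 [555.6171 223.7572]
 [625.1325 517.736 ]
 [366.801  578.8221]]
lid corners by eye [[0.6216 0.4964 0.084 ]
 [0.5541 0.2275 0.084 ]
 [0.3072 0.2827 0.084 ]
 [0.3605 0.5631 0.084 ]]
plane 674 ((467.0942077636719, 49.088539123535156), (164.85226440429688, 99.59183502197266), 76.90373992919922) [0.0138 0.0297 0.0441]
321 379 255 294
plane eye [[ 0.4811  0.1095  0.03  ]
 [ 0.4625 -0.0375  0.03  ]]
lamps [[ 0.568   0.1294  0.01  ]
 [ 0.4648 -0.1434  0.01  ]] tape [[ 0.6257 -0.0064  0.02  ]]
```

View pics/crop1.png

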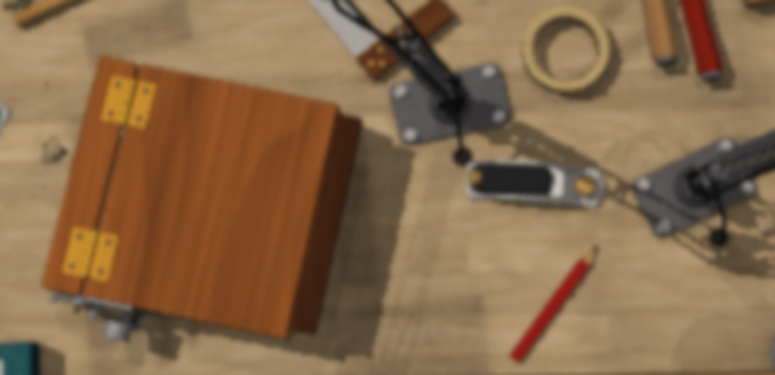

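Crop (2.5x, offset 140,200): the lid's front edge runs (336,103)–(288,337) and the dark rail's outer edge (361,120)–(317,332). The plane runs from (467,180) to (605,185) with its brass knob at the right, and a small black lamp ball is at (462,157).

Run:
```python
from h import *
np.set_printoptions(precision=4,suppress=True)
c=dict(np.load('top0.npz')); P=cloud(c)
f=lambda uv,z: ray(c,np.array(uv,float)/2.5+[140-.3,200-.3],z)
L=f([(101,58),(43,288),(288,337),(336,103)],.084);print('lid',L)
ex=(L[0]-L[3]+L[1]-L[2]);print('ang from sides',np.degrees(np.arctan2(ex[1],ex[0])))
ey=(L[1]-L[0]+L[2]-L[3]);print('ang from widths',np.degrees(np.arctan2(-ey[0],ey[1]))+0)
print('sizes',[np.linalg.norm(L[i]-L[(i+1)%4]) for i in range(4)],'mean',L.mean(0))
print('rail',f([(361,120),(317,332)],.084))
print('plane ends',f([(467,181),(606,187)],.02),'cheeks near left',f([(482,162),(482,199)],.03),f([(545,163),(545,205)],.03))
s=dict(np.load('scene0.npz'));Q=cloud(s)
u,v=325,263;w=P[v-3:v+4,u-3:u+4];print('ball top',w.reshape(-1,3)[::6])
w=Q[262:272:3,310:320:3].reshape(-1,3);print('ball scene',w)
```

```text
lid [[0.6196 0.5126 0.084 ]
 [0.369  0.5716 0.084 ]
 [0.3093 0.3095 0.084 ]
 [0.5608 0.2545 0.084 ]]
ang from sides 77.17672025146446
ang from widths 77.21161376546063
sizes [np.float64(0.2573755631095211), np.float64(0.26880641110345793), np.float64(0.2574937707671646), np.float64(0.26477921364479995)] mean [0.4647 0.412  0.084 ]
rail [[0.5411 0.2275 0.084 ]
 [0.3136 0.2786 0.084 ]]
plane ends [[ 0.4796  0.1137  0.02  ]
 [ 0.468  -0.0417  0.02  ]] cheeks near left [[0.4991 0.0963 0.03  ]
 [0.4574 0.0977 0.03  ]] [[0.4957 0.026  0.03  ]
 [0.4485 0.028  0.03  ]]
ball top [[ 0.5165  0.1253  0.0066]
 [ 0.5183  0.1081 -0.0075]
 [ 0.5138  0.1112  0.0026]
 [ 0.5114  0.1141  0.0003]
 [ 0.5082  0.117   0.0029]
 [ 0.5054  0.12    0.0029]
 [ 0.5026  0.1229  0.0033]
 [ 0.4998  0.1258  0.0031]
 [ 0.4988  0.1088  0.0064]]
ball scene [[ 0.5068  0.1325  0.0024]
 [ 0.5096  0.124   0.0036]
 [ 0.5131  0.1159  0.0037]
 [ 0.5196  0.1093 -0.0006]
 [ 0.5024  0.1307 -0.0059]
 [ 0.501   0.12    0.0015]
 [ 0.4904  0.1049  0.0227]
 [ 0.4952  0.0976  0.0207]
 [ 0.4851  0.1221  0.0053]
 [ 0.4715  0.1053  0.0313]
 [ 0.4799  0.0999  0.0238]
 [ 0.4796  0.0902  0.0295]
 [ 0.4771  0.1183  0.0027]
 [ 0.4705  0.1052  0.0181]
 [ 0.4703  0.0955  0.0238]
 [ 0.47    0.0858  0.0295]]
```

```bash
cat >> h.py <<'E'
from scipy.spatial.transform import Rotation as Ro
import json
np.set_printoptions(precision=4,suppress=True)
O=np.array([.4657,.4185,0]); A=np.radians(77.2)
EX=np.array([np.cos(A),np.sin(A),0]); EY=np.array([-np.sin(A),np.cos(A),0]); EZ=np.array([0,0,1.])
def W(x,y,z): return O+x*EX+y*EY+z*EZ
def Rt(t,yaw=0):  # tool tilted t deg below horizontal, heading locker x (+yaw)
    t=np.radians(t); h=Ro.from_rotvec([0,0,np.radians(yaw)])
    z=h.apply(np.cos(t)*EX-np.sin(t)*EZ); y=-h.apply(EY); return np.c_[np.cross(y,z),y,z]
def edge(a): return np.array([.085-.255*np.cos(a)-.006*np.sin(a), .078+.255*np.sin(a)-.006*np.cos(a)])
def hook(a,t,s=.02,y=.02,gap=0.):
    e=edge(a); t_=np.radians(t); z=np.array([np.cos(t_),-np.sin(t_)]); x=np.array([np.sin(t_),np.cos(t_)])
    p=e-(.0095+gap)*x+s*z; return W(p[0],y,p[1]),Rt(t)
def rows(poses,cmd=None):
    """poses: list of (p,R,n)"""
    s=read_state(); p0,R0=(s['position'],np.array(s['ee_rot'])) if cmd is None else cmd
    dp=[];rv=[];pc,Rc=np.array(p0),Ro.from_matrix(R0)
    for p,R,n in poses:
        R=Ro.from_matrix(R); d=(Rc.inv()*R).as_rotvec()
        for k in range(1,n+1):
            Rk=Rc*Ro.from_rotvec(d*k/n); pk=pc+(p-pc)*k/n
            dp.append(np.round(R0.T@(pk-p0),3).tolist()); rv.append(np.round((Ro.from_matrix(R0).inv()*Rk).as_rotvec(),3).tolist())
        pc,Rc=p,R
    print(json.dumps({"delta_pos":dp}));print(json.dumps({"rotation":rv}))
def loc(p): d=np.array(p)-O; return np.array([d@EX,d@EY,d[2]])
def tilt(R): R=np.array(R); return np.degrees([np.arctan2(-R[2,2],R[:,2]@EX),np.arcsin(R[:,2]@EY)])
E
python3 - <<'E'
from h import *
rows([(W(-.25,.02,.22),Rt(60),12)])
E
```

```text
{"delta_pos": [[-0.026, -0.03, 0.001], [-0.053, -0.06, 0.001], [-0.079, -0.089, 0.002], [-0.105, -0.119, 0.002], [-0.132, -0.149, 0.003], [-0.158, -0.179, 0.003], [-0.184, -0.209, 0.004], [-0.211, -0.238, 0.004], [-0.237, -0.268, 0.005], [-0.263, -0.298, 0.005], [-0.289, -0.328, 0.006], [-0.316, -0.358, 0.006]]}
{"rotation": [[-0.032, 0.035, 0.12], [-0.065, 0.071, 0.24], [-0.097, 0.106, 0.36], [-0.129, 0.142, 0.481], [-0.162, 0.177, 0.601], [-0.194, 0.213, 0.721], [-0.226, 0.248, 0.841], [-0.259, 0.283, 0.961], [-0.291, 0.319, 1.081], [-0.323, 0.354, 1.201], [-0.356, 0.39, 1.322], [-0.388, 0.425, 1.442]]}
```

Emit:
arm_command --delta_pos '[[-0.026, -0.03, 0.001], [-0.053, -0.06, 0.001], [-0.079, -0.089, 0.002], [-0.105, -0.119, 0.002], [-0.132, -0.149, 0.003], [-0.158, -0.179, 0.003], [-0.184, -0.209, 0.004], [-0.211, -0.238, 0.004], [-0.237, -0.268, 0.005], [-0.263, -0.298, 0.005], [-0.289, -0.328, 0.006], [-0.316, -0.358, 0.006]]' --rotation '[[-0.032, 0.035, 0.12], [-0.065, 0.071, 0.24], [-0.097, 0.106, 0.36], [-0.129, 0.142, 0.481], [-0.162, 0.177, 0.601], [-0.194, 0.213, 0.721], [-0.226, 0.248, 0.841], [-0.259, 0.283, 0.961], [-0.291, 0.319, 1.081], [-0.323, 0.354, 1.201], [-0.356, 0.39, 1.322], [-0.388, 0.425, 1.442]]' --grip 1

```text
t: 1.6
position: [0.3912, 0.1781, 0.2207]
ee_rot: [[0.196, 0.974, 0.113], [0.842, -0.226, 0.49], [0.503, -0.001, -0.865]]
wrist_force: [1.0, 0.5, -0.1]
opening: 0.0917
grip_force: 0.0
```

Run:
```python
from h import *
s=read_state();print(s['joint_pos'])
a=hook(0,45,-.03,gap=.012);b=hook(0,45,.02,gap=.012)
print(loc(a[0]),loc(b[0]))
rows([(*a,7),(*b,4)])
```

```text
[ -5.5237   0.0959   1.1392 132.2211 -41.7137  46.1218  11.7278]
[-0.2064  0.02    0.078 ] [-0.1711  0.02    0.0427]
{"delta_pos": [[-0.005, -0.0, 0.021], [-0.009, -0.0, 0.042], [-0.014, -0.0, 0.062], [-0.019, -0.0, 0.083], [-0.024, -0.001, 0.104], [-0.028, -0.001, 0.125], [-0.033, -0.001, 0.146], [-0.03, -0.001, 0.158], [-0.027, -0.001, 0.17], [-0.024, -0.001, 0.182], [-0.02, -0.001, 0.194]]}
{"rotation": [[0.0, 0.037, -0.001], [0.001, 0.074, -0.001], [0.001, 0.111, -0.002], [0.001, 0.148, -0.002], [0.002, 0.185, -0.003], [0.002, 0.222, -0.003], [0.002, 0.259, -0.004], [0.002, 0.259, -0.004], [0.002, 0.259, -0.004], [0.002, 0.259, -0.004], [0.002, 0.259, -0.004]]}
```

Emit:
arm_command --delta_pos '[[-0.005, -0.0, 0.021], [-0.009, 0.004, 0.042], [-0.014, 0.008, 0.062], [-0.019, 0.012, 0.083], [-0.024, 0.016, 0.104], [-0.028, 0.02, 0.125], [-0.033, 0.02, 0.146], [-0.03, 0.02, 0.158], [-0.027, 0.02, 0.17], [-0.024, 0.02, 0.182], [-0.02, 0.02, 0.194]]' --rotation '[[0.0, 0.037, -0.001], [0.001, 0.074, -0.001], [0.001, 0.111, -0.002], [0.001, 0.148, -0.002], [0.002, 0.185, -0.003], [0.002, 0.222, -0.003], [0.002, 0.259, -0.004], [0.002, 0.259, -0.004], [0.002, 0.259, -0.004], [0.002, 0.259, -0.004], [0.002, 0.259, -0.004]]'

```text
t: 2.98
position: [0.4288, 0.2527, 0.0425]
ee_rot: [[0.154, 0.976, 0.156], [0.691, -0.219, 0.689], [0.706, 0.001, -0.708]]
wrist_force: [-0.6, 0.3, -1.1]
opening: 0.0918
grip_force: 0.0
```

Run:
```python
from h import *
s=read_state();print(s['t'],s['joint_pos'],loc(s['position']),tilt(s['ee_rot']),s['wrist_force'])
c=optics.read_camera('wrist');cv2.imwrite('pics/w1.png',c['color'][:,:,::-1])
a=hook(0,45,.02,y=0);b=hook(.25,48,.02,y=0)
print(loc(a[0]),loc(b[0]))
rows([(*a,3),(*hook(.12,47,.02,y=0),4),(*b,4)])
```

```text
2.975 [ 37.0468  45.7867 -47.1335 133.8074 -80.2654  12.5737  69.1756] [-0.1699 -0.0008  0.0425] [45.0701  0.0552] [-0.6365  0.294  -1.1007]
[-0.1626  0.      0.0511] [-0.1572  0.      0.1141]
{"delta_pos": [[0.004, -0.0, -0.001], [0.007, -0.0, -0.001], [0.011, -0.0, -0.002], [0.017, -0.0, -0.007], [0.022, -0.0, -0.013], [0.027, -0.0, -0.018], [0.033, -0.0, -0.023], [0.04, -0.0, -0.028], [0.046, -0.0, -0.033], [0.053, -0.0, -0.038], [0.059, -0.0, -0.043]]}
{"rotation": [[-0.001, 0.0, 0.0], [-0.002, 0.0, 0.001], [-0.002, 0.0, 0.001], [-0.002, -0.009, 0.001], [-0.002, -0.017, 0.001], [-0.002, -0.026, 0.002], [-0.002, -0.035, 0.002], [-0.002, -0.039, 0.002], [-0.002, -0.043, 0.002], [-0.002, -0.048, 0.002], [-0.002, -0.052, 0.002]]}
```

View pics/w1.png

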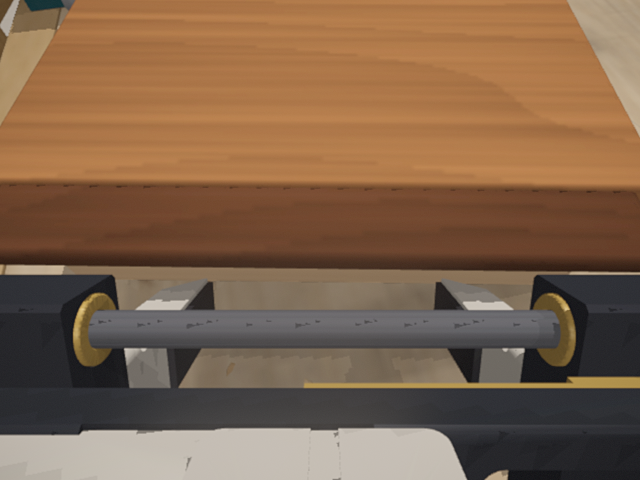

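The wrist view shows the rail's lower edge at row 268 and both fingertips just in front of and below it at row 282. They need to go about 10 mm further under, so I'll hook deeper and tilt a little steeper because joints 5 and 6 are near their limits.

Run:
```python
from h import *
a=hook(0,50,.03,y=0,gap=.008)
print(loc(a[0]))
rows([(*a,3),(*hook(.1,53,.03,y=0),4),(*hook(.25,57,.03,y=0),5)])
```

```text
[-0.1641  0.      0.0378]
{"delta_pos": [[0.0, -0.0, 0.002], [0.0, -0.0, 0.004], [0.001, -0.0, 0.006], [0.007, -0.0, 0.002], [0.013, -0.0, -0.002], [0.019, -0.0, -0.007], [0.026, -0.0, -0.011], [0.031, -0.0, -0.016], [0.037, -0.0, -0.021], [0.043, -0.0, -0.025], [0.049, -0.0, -0.03], [0.054, -0.0, -0.035]]}
{"rotation": [[-0.001, -0.029, 0.001], [-0.001, -0.058, 0.001], [-0.002, -0.087, 0.002], [-0.002, -0.1, 0.002], [-0.002, -0.113, 0.002], [-0.002, -0.126, 0.002], [-0.002, -0.139, 0.002], [-0.002, -0.153, 0.002], [-0.002, -0.167, 0.002], [-0.002, -0.181, 0.002], [-0.002, -0.195, 0.002], [-0.002, -0.209, 0.002]]}
```

Emit:
arm_command --delta_pos '[[0.0, 0.0, 0.002], [0.0, 0.0, 0.004], [0.001, 0.0, 0.006], [0.007, 0.0, 0.002], [0.013, 0.0, -0.002], [0.019, 0.0, -0.007], [0.026, 0.0, -0.011], [0.031, 0.0, -0.016], [0.037, 0.0, -0.021], [0.043, 0.0, -0.025], [0.049, 0.0, -0.03], [0.054, 0.0, -0.035]]' --rotation '[[-0.001, -0.029, 0.001], [-0.001, -0.058, 0.001], [-0.002, -0.087, 0.002], [-0.002, -0.1, 0.002], [-0.002, -0.113, 0.002], [-0.002, -0.126, 0.002], [-0.002, -0.139, 0.002], [-0.002, -0.153, 0.002], [-0.002, -0.167, 0.002], [-0.002, -0.181, 0.002], [-0.002, -0.195, 0.002], [-0.002, -0.209, 0.002]]'

```text
t: 4.53
position: [0.4303, 0.2625, 0.1044]
ee_rot: [[0.19, 0.974, 0.122], [0.82, -0.225, 0.526], [0.54, -0.0, -0.842]]
wrist_force: [-1.6, -6.9, -1.4]
opening: 0.0917
grip_force: 3.6
```

Run:
```python
from h import *
s=read_state();print(s['t'],s['joint_pos'],loc(s['position']),tilt(s['ee_rot']),s['wrist_force'])
c=optics.read_camera('wrist');cv2.imwrite('pics/w2.png',c['color'][:,:,::-1])
rows([(*hook(a,57+(a-.25)*30,.03,y=0),2) for a in (.35,.45,.55,.65,.75,.85)])
```

```text
4.525 [  8.455   21.1961 -25.6306 131.4284 -57.1623  23.6116  24.6242] [-0.16   -0.0001  0.1044] [57.3072 -0.1128] [-1.5639 -6.8625 -1.3895]
{"delta_pos": [[0.01, -0.0, -0.007], [0.021, -0.0, -0.015], [0.03, -0.0, -0.022], [0.04, -0.0, -0.03], [0.05, -0.0, -0.037], [0.06, -0.0, -0.044], [0.071, -0.0, -0.049], [0.082, -0.0, -0.055], [0.094, -0.0, -0.059], [0.105, -0.0, -0.064], [0.117, -0.0, -0.067], [0.128, -0.0, -0.07]]}
{"rotation": [[0.001, -0.024, -0.001], [0.002, -0.048, -0.002], [0.002, -0.074, -0.002], [0.002, -0.1, -0.002], [0.002, -0.126, -0.002], [0.002, -0.152, -0.003], [0.002, -0.178, -0.003], [0.002, -0.205, -0.003], [0.002, -0.231, -0.003], [0.002, -0.257, -0.003], [0.002, -0.283, -0.003], [0.002, -0.309, -0.003]]}
```

View pics/w2.png

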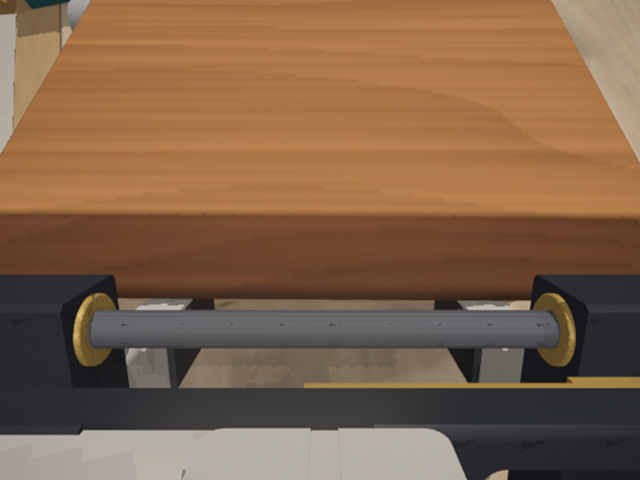

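The rail's lower edge is now at row 298, with both fingers under it. The measured force fits the lid's weight resting on them, so I'll continue the lift.

Emit:
arm_command --delta_pos '[[0.01, 0.0, -0.007], [0.021, 0.0, -0.015], [0.03, 0.0, -0.022], [0.04, 0.0, -0.03], [0.05, 0.0, -0.037], [0.06, 0.0, -0.044], [0.071, 0.0, -0.049], [0.082, 0.0, -0.055], [0.094, 0.0, -0.059], [0.105, 0.0, -0.064], [0.117, 0.0, -0.067], [0.128, 0.0, -0.07]]' --rotation '[[0.001, -0.024, -0.001], [0.002, -0.048, -0.002], [0.002, -0.074, -0.002], [0.002, -0.1, -0.002], [0.002, -0.126, -0.002], [0.002, -0.152, -0.003], [0.002, -0.178, -0.003], [0.002, -0.205, -0.003], [0.002, -0.231, -0.003], [0.002, -0.257, -0.003], [0.002, -0.283, -0.003], [0.002, -0.309, -0.003]]'

```text
t: 6.08
position: [0.4463, 0.3319, 0.2344]
ee_rot: [[0.212, 0.976, 0.057], [0.942, -0.219, 0.254], [0.26, 0.0, -0.966]]
wrist_force: [0.8, -1.9, -1.6]
opening: 0.0918
grip_force: 1.0
```

Run:
```python
from h import *
s=read_state();print(s['t'],s['joint_pos'],loc(s['position']),tilt(s['ee_rot']),s['wrist_force'])
rows([(*hook(a,75+(a-.85)*32,.03,y=0),n) for a,n in ((.95,2),(1.05,2),(1.15,2),(1.25,3),(1.30,3))])
```

```text
6.075 [-22.4189  11.0845 -11.3755 112.1946 -11.3442  46.5371 -38.9695] [-0.0887 -0.0002  0.2344] [74.9252  0.0093] [ 0.8286 -1.8884 -1.5769]
{"delta_pos": [[0.01, -0.0, -0.006], [0.021, -0.0, -0.011], [0.032, -0.0, -0.016], [0.043, -0.0, -0.02], [0.055, -0.0, -0.023], [0.067, -0.0, -0.027], [0.075, -0.0, -0.028], [0.083, -0.0, -0.03], [0.09, -0.0, -0.031], [0.094, 0.0, -0.031], [0.098, 0.0, -0.032], [0.102, 0.0, -0.032]]}
{"rotation": [[-0.0, -0.029, 0.001], [-0.0, -0.057, 0.002], [-0.0, -0.085, 0.002], [-0.0, -0.113, 0.002], [0.0, -0.141, 0.002], [0.0, -0.169, 0.002], [0.0, -0.187, 0.002], [0.0, -0.206, 0.002], [0.0, -0.225, 0.002], [0.0, -0.234, 0.002], [0.0, -0.243, 0.002], [0.0, -0.253, 0.002]]}
```

Emit:
arm_command --delta_pos '[[0.01, 0.0, -0.006], [0.021, 0.0, -0.011], [0.032, 0.0, -0.016], [0.043, 0.0, -0.02], [0.055, 0.0, -0.023], [0.067, 0.0, -0.027], [0.075, 0.0, -0.028], [0.083, 0.0, -0.03], [0.09, 0.0, -0.031], [0.094, 0.0, -0.031], [0.098, 0.0, -0.032], [0.102, 0.0, -0.032]]' --rotation '[[0, -0.029, 0.001], [0, -0.057, 0.002], [0, -0.085, 0.002], [0, -0.113, 0.002], [0.0, -0.141, 0.002], [0.0, -0.169, 0.002], [0.0, -0.187, 0.002], [0.0, -0.206, 0.002], [0.0, -0.225, 0.002], [0.0, -0.234, 0.002], [0.0, -0.243, 0.002], [0.0, -0.253, 0.002]]'

```text
t: 7.58
position: [0.4657, 0.4217, 0.2919]
ee_rot: [[0.219, 0.976, 0.003], [0.976, -0.219, 0.012], [0.013, 0.0, -1.0]]
wrist_force: [-0.4, -1.2, 0.4]
opening: 0.0919
grip_force: 0.5
```

```bash
cat >> h.py <<'E'
def lid(c):
    """lid angle by a line through the lid's points (locker x,z) in the mid slice"""
    P=cloud(c)-O; q=np.stack([P@EX,P@EY,P[...,2]],-1)[c['range_z']>0]
    return q
E
python3 - <<'E'
from h import *
s=read_state();print(s['t'],s['joint_pos'],loc(s['position']),tilt(s['ee_rot']),s['wrist_force'])
c=optics.read_camera('scene');cv2.imwrite('pics/s2.png',c['color'][:,:,::-1])
c=optics.read_camera('top')
q=lid(c)
# top edge of the lid as seen from above
for y0 in (-.11,-.09,.08,.10):
  m=(abs(q[:,1]-y0)<.01)&(q[:,0]>-.03)&(q[:,0]<.10)&(q[:,2]>.15)&(q[:,2]<.36)
  v=q[m]; print(y0,m.sum(), v[np.argsort(-v[:,2])[:4]] if len(v) else '')
E
```

```text
7.575 [-36.1754  21.5514 -10.9194  88.7835   3.8754  69.441  -60.3276] [0.0031 0.0007 0.2919] [89.2812 -0.0082] [-0.4023 -1.1585  0.3723]
-0.11 16 [[ 0.0232 -0.1146  0.3305]
 [ 0.0198 -0.1184  0.3279]
 [ 0.0194 -0.1162  0.3271]
 [ 0.0186 -0.1117  0.3257]]
-0.09 0 
0.08 0 
0.1 46 [[0.0225 0.0963 0.3326]
 [0.0233 0.094  0.3317]
 [0.0189 0.0931 0.3311]
 [0.0215 0.1028 0.3299]]
```

View pics/s2.png

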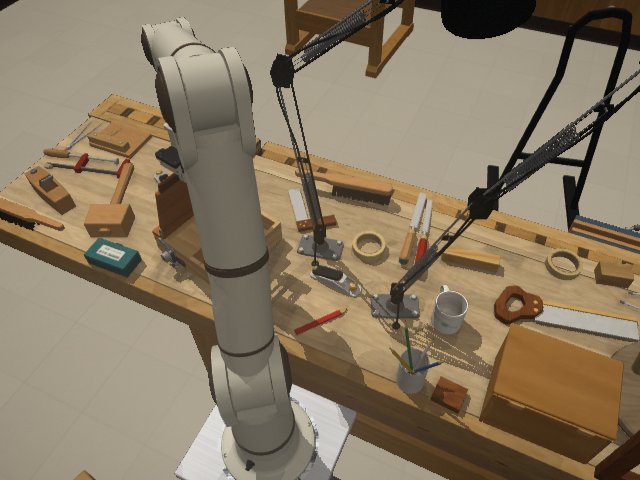

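The lid is up at about 1.29 rad (side wall visible at px 155–190, row 180–240). I'll push 14 mm further, hold, and then back off slowly.

Emit:
arm_command --delta_pos '[[0.005, 0, 0], [0.01, 0, 0], [0.014, 0, 0], [0.014, 0, 0], [0.01, 0, 0], [0.005, 0, 0], [0, 0, 0], [-0.004, 0, 0], [-0.008, 0, 0], [-0.015, 0, 0], [-0.03, 0, 0], [-0.06, 0, 0]]' --rotation '[[0, 0, 0], [0, 0, 0], [0, 0, 0], [0, 0, 0], [0, 0, 0], [0, 0, 0], [0, 0, 0], [0, 0, 0], [0, 0, 0], [0, 0, 0], [0, 0, 0], [0, 0, 0]]'

```text
t: 9.18
position: [0.4522, 0.363, 0.291]
ee_rot: [[0.217, 0.976, 0.003], [0.976, -0.217, 0.014], [0.014, 0.0, -1.0]]
wrist_force: [1.0, -0.7, 0.0]
opening: 0.0921
grip_force: 0.0
```

Run:
```python
from h import *
s=read_state();print(s['t'],loc(s['position']),s['wrist_force'])
c=optics.read_camera('top')
q=lid(c)
for y0 in (-.11,.10):
  m=(abs(q[:,1]-y0)<.01)&(q[:,0]>-.1)&(q[:,0]<.10)&(q[:,2]>.15)&(q[:,2]<.36)
  v=q[m]; print(y0,m.sum(), v[np.argsort(-v[:,2])[:4]] if len(v) else '')
PL=np.array([.473,.036,0]); yaw=85.5-77.2
R=Rt(75,yaw); hold=lambda z: PL+[0,0,z]-.0
tcp=lambda z: PL+np.array([0,0,z])+.0188*R[:,2]
rows([(tcp(.16),R,9)])
print(tcp(.16))
```

```text
9.175 [-0.0571  0.0009  0.291 ] [ 1.0172 -0.6615  0.0103]
-0.11 0 
0.1 80 [[0.0077 0.093  0.3284]
 [0.0086 0.0907 0.3272]
 [0.0075 0.0973 0.3251]
 [0.0053 0.0968 0.3247]]
{"delta_pos": [[-0.034, 0.01, 0.016], [-0.068, 0.02, 0.032], [-0.102, 0.03, 0.049], [-0.136, 0.04, 0.065], [-0.17, 0.05, 0.081], [-0.204, 0.06, 0.097], [-0.238, 0.07, 0.114], [-0.272, 0.08, 0.13], [-0.306, 0.091, 0.146]]}
{"rotation": [[0.002, 0.028, -0.016], [0.005, 0.056, -0.032], [0.007, 0.084, -0.048], [0.009, 0.112, -0.064], [0.011, 0.14, -0.08], [0.014, 0.168, -0.096], [0.016, 0.196, -0.112], [0.018, 0.223, -0.128], [0.02, 0.251, -0.144]]}
[0.4734 0.0409 0.1418]
```

Run:
```python
from h import *
R=Rt(75,8.3); z=lambda h: np.array([.473,.036,h])+.0188*R[:,2]
rows([(np.array([.385,.22,.25]),Rt(80),5),(np.array([.39,.05,.18]),R,5),(z(.15),R,2)])
```

```text
{"delta_pos": [[-0.03, -0.007, 0.008], [-0.06, -0.014, 0.016], [-0.09, -0.021, 0.024], [-0.12, -0.028, 0.032], [-0.15, -0.035, 0.039], [-0.183, -0.027, 0.053], [-0.216, -0.018, 0.067], [-0.249, -0.01, 0.08], [-0.282, -0.001, 0.094], [-0.315, 0.007, 0.108], [-0.31, 0.049, 0.132], [-0.306, 0.091, 0.156]]}
{"rotation": [[0.0, 0.033, 0.0], [0.0, 0.066, 0.0], [0.0, 0.099, 0.0], [0.001, 0.132, 0.0], [0.001, 0.165, 0.0], [0.005, 0.182, -0.029], [0.009, 0.199, -0.057], [0.013, 0.217, -0.086], [0.016, 0.234, -0.115], [0.02, 0.251, -0.144], [0.02, 0.251, -0.144], [0.02, 0.251, -0.144]]}
```

Emit:
arm_command --delta_pos '[[-0.03, -0.007, 0.008], [-0.06, -0.014, 0.016], [-0.09, -0.021, 0.024], [-0.12, -0.028, 0.032], [-0.15, -0.035, 0.039], [-0.183, -0.027, 0.053], [-0.216, -0.018, 0.067], [-0.249, -0.01, 0.08], [-0.282, -0.001, 0.094], [-0.315, 0.007, 0.108], [-0.31, 0.049, 0.132], [-0.306, 0.091, 0.156]]' --rotation '[[0.0, 0.033, 0.0], [0.0, 0.066, 0.0], [0.0, 0.099, 0.0], [0.001, 0.132, 0.0], [0.001, 0.165, 0.0], [0.005, 0.182, -0.029], [0.009, 0.199, -0.057], [0.013, 0.217, -0.086], [0.016, 0.234, -0.115], [0.02, 0.251, -0.144], [0.02, 0.251, -0.144], [0.02, 0.251, -0.144]]'

```text
t: 10.72
position: [0.4764, 0.0454, 0.1311]
ee_rot: [[0.074, 0.997, 0.023], [0.962, -0.078, 0.261], [0.262, 0.003, -0.965]]
wrist_force: [0.3, 0.8, 0.7]
opening: 0.0917
grip_force: 0.0
```

Run:
```python
from h import *
s=read_state();print(s['t'],s['position'],tilt(s['ee_rot']),s['joint_pos'],s['wrist_force'])
c=optics.read_camera('wrist');t=optics.read_camera('top')
T=np.eye(4);T[:3,:3]=s['ee_rot'];T[:3,3]=s['position'];M=T@np.array(c['tool_from_camera'])
c['origin']=M[:3,3];c['attitude']=M[:3,:3]
np.savez('w3.npz',**c)
P=cloud(c); m=(P[...,2]>.012)&(P[...,2]<.06)&(abs(P[...,0]-.473)<.06)&(abs(P[...,1]-.036)<.11)&(c['range_z']>0)
q=P[m];r=cv2.minAreaRect((q[:,:2]*1000).astype(np.float32));print(len(q),r,np.median(q,0))
img=np.hstack([cv2.resize(c['color'],(400,300)),cv2.resize(t['color'][150:390,130:450],(400,300))])
cv2.imwrite('pics/w3.png',img[:,:,::-1])
```

```text
10.725 [0.4764 0.0454 0.1311] [74.954   2.0223] [ -3.5686  17.4747   7.307  120.2149 -25.046   44.8148  17.2381] [0.2726 0.7886 0.6638]
7879 ((477.9535217285156, 51.85319137573242), (151.8936309814453, 52.252525329589844), 78.40414428710938) [0.4776 0.0619 0.0272]
```

View pics/w3.png

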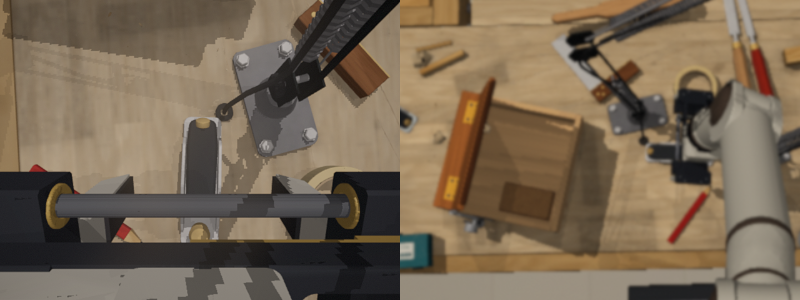

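The left half (wrist view) shows the plane centred between the fingers at columns 185–217 and parallel to the view. The lamp's small knob is at (222,112), clear of the fingers. The right half (top view) shows the lid standing open and the cork block at (527,200). I'll go down and pinch.

Run:
```python
from h import *
s=read_state();print(s['t'],s['position'])
R=Rt(75,8.3); z=lambda h: np.array([.474,.036,h])+.0188*R[:,2]
print(z(.025))
rows([(z(.15),R,1),(z(.06),R,4),(z(.025),R,4)])
```

```text
10.825 [0.4771 0.0453 0.1285]
[0.4744 0.0409 0.0068]
{"delta_pos": [[-0.004, -0.002, -0.004], [-0.01, -0.002, 0.017], [-0.015, -0.002, 0.039], [-0.021, -0.002, 0.061], [-0.027, -0.002, 0.082], [-0.029, -0.002, 0.091], [-0.032, -0.002, 0.099], [-0.034, -0.002, 0.108], [-0.036, -0.002, 0.116]]}
{"rotation": [[-0.001, -0.002, 0.001], [-0.001, -0.002, 0.001], [-0.001, -0.002, 0.001], [-0.001, -0.002, 0.001], [-0.001, -0.002, 0.001], [-0.001, -0.002, 0.001], [-0.001, -0.002, 0.001], [-0.001, -0.002, 0.001], [-0.001, -0.002, 0.001]]}
```

Emit:
arm_command --delta_pos '[[-0.004, -0.002, -0.004], [-0.01, -0.002, 0.017], [-0.015, -0.002, 0.039], [-0.021, -0.002, 0.061], [-0.025, -0.002, 0.075], [-0.027, -0.002, 0.082], [-0.027, -0.002, 0.082], [-0.027, -0.002, 0.082]]' --rotation '[[-0.001, -0.002, 0.001], [-0.001, -0.002, 0.001], [-0.001, -0.002, 0.001], [-0.001, -0.002, 0.001], [-0.001, -0.002, 0.001], [-0.001, -0.002, 0.001], [-0.001, -0.002, 0.001], [-0.001, -0.002, 0.001]]'

```text
t: 11.82
position: [0.4733, 0.0422, 0.0455]
ee_rot: [[0.074, 0.997, 0.022], [0.963, -0.077, 0.259], [0.26, 0.003, -0.966]]
wrist_force: [-0.1, 1.2, 0.6]
opening: 0.0919
grip_force: 0.0
```

Run:
```python
from h import *
s=read_state();print(s['t'],s['position'],s['wrist_force'])
R=Rt(75,8.3); z=lambda h: np.array([.474,.036,h])+.0188*R[:,2]
print(z(.06),z(.025))
rows([(z(.025),R,4)])
```

```text
11.825 [0.4733 0.0422 0.0455] [-0.1338  1.2141  0.5575]
[0.4744 0.0409 0.0418] [0.4744 0.0409 0.0068]
{"delta_pos": [[-0.003, 0.0, 0.009], [-0.006, 0.001, 0.019], [-0.008, 0.001, 0.028], [-0.011, 0.001, 0.037]]}
{"rotation": [[0.001, -0.0, 0.001], [0.001, -0.001, 0.001], [0.002, -0.001, 0.002], [0.002, -0.001, 0.002]]}
```

Emit:
arm_command --delta_pos '[[-0.003, 0.0, 0.009], [-0.006, 0.001, 0.019], [-0.008, 0.001, 0.028], [-0.011, 0.001, 0.037], [-0.011, 0.001, 0.037]]' --rotation '[[0.001, 0, 0.001], [0.001, -0.001, 0.001], [0.002, -0.001, 0.002], [0.002, -0.001, 0.002], [0.002, -0.001, 0.002]]'

```text
t: 12.45
position: [0.4728, 0.0411, 0.0052]
ee_rot: [[0.077, 0.997, 0.017], [0.963, -0.078, 0.258], [0.259, -0.003, -0.966]]
wrist_force: [0.4, -0.5, 0.3]
opening: 0.0917
grip_force: 0.0
```

Emit:
arm_command --delta_pos '[[0, 0, 0], [0, 0, 0], [0, 0, 0], [0, 0, 0], [0, 0, 0], [0, 0, 0]]' --rotation '[[0, 0, 0], [0, 0, 0], [0, 0, 0], [0, 0, 0], [0, 0, 0], [0, 0, 0]]' --grip -1 --newtons 45

```text
t: 13.2
position: [0.4741, 0.0411, 0.0063]
ee_rot: [[0.076, 0.997, 0.02], [0.963, -0.078, 0.258], [0.259, -0.0, -0.966]]
wrist_force: [-0.0, -0.5, 0.1]
opening: 0.0434
grip_force: 44.7
```

Run:
```python
from h import *
s=read_state();print(s['t'],s['position'],tilt(s['ee_rot']),s['wrist_force'],s['opening'],s['grip_force'])
# place: plane centre at locker (-.038,-.015); tool leaning 15 to front
R=Rt(75); tc=lambda x,y,h: W(x,y,h)+.0188*R[:,2]
p=np.array(s['position']);Rn=np.array(s['ee_rot'])
rows([(p+[-.005,0,.06],Rn,4),(np.array([.39,.06,.17]),Rn,4)])
```

```text
13.2 [0.4741 0.0411 0.0063] [75.1611  2.1685] [-0.0215 -0.4759  0.0597] 0.04335626745939248 44.715594166801225
{"delta_pos": [[0.004, -0.001, -0.015], [0.008, -0.003, -0.029], [0.011, -0.004, -0.044], [0.015, -0.005, -0.058], [0.025, -0.025, -0.082], [0.035, -0.045, -0.106], [0.044, -0.065, -0.131], [0.054, -0.085, -0.155]]}
{"rotation": [[0.0, 0.0, 0.0], [0.0, 0.0, 0.0], [0.0, 0.0, 0.0], [0.0, 0.0, 0.0], [0.0, 0.0, 0.0], [0.0, 0.0, 0.0], [0.0, 0.0, 0.0], [0.0, 0.0, 0.0]]}
```

Emit:
arm_command --delta_pos '[[0.004, -0.004, -0.012], [0.008, -0.008, -0.025], [0.011, -0.011, -0.04], [0.015, -0.013, -0.058], [0.025, -0.03, -0.082], [0.035, -0.048, -0.106], [0.044, -0.066, -0.131], [0.054, -0.085, -0.155], [0.054, -0.085, -0.155]]' --rotation '[[0, 0, 0], [0, 0, 0], [0, 0, 0], [0, 0, 0], [0, 0, 0], [0, 0, 0], [0, 0, 0], [0, 0, 0], [0, 0, 0]]'

```text
t: 14.32
position: [0.3894, 0.0601, 0.1721]
ee_rot: [[0.074, 0.997, 0.022], [0.963, -0.077, 0.259], [0.26, 0.002, -0.966]]
wrist_force: [0.7, 0.1, -7.2]
opening: 0.0431
grip_force: 44.7
```

Run:
```python
from h import *
s=read_state();print(s['t'],s['position'],tilt(s['ee_rot']),s['wrist_force'],s['torque'],s['opening'],s['joint_pos'])
R=Rt(75); tc=lambda x,y,h: W(x,y,h)+.0188*R[:,2]
print(tc(-.04,-.015,.2), tc(-.04,-.015,.035))
rows([(np.array([.39,.17,.20]),R,4),(tc(-.06,.0,.18),R,5),(tc(-.038,-.015,.13),R,2)])
c=optics.read_camera('wrist');t=optics.read_camera('top')
img=np.hstack([cv2.resize(c['color'],(400,300)),cv2.resize(t['color'][150:390,130:450],(400,300))])
cv2.imwrite('pics/w4.png',img[:,:,::-1])
```

```text
14.325 [0.3894 0.0601 0.1721] [75.094   2.0517] [ 0.6671  0.092  -7.1645] [-0.7799  0.0329 -0.026 ] 0.04308374013652524 [ -6.3173   4.7882   7.7252 129.2865 -21.6132  47.1148  11.9273]
[0.4725 0.3809 0.1818] [0.4725 0.3809 0.0168]
{"delta_pos": [[0.028, -0.002, 0.0], [0.057, -0.004, 0.001], [0.085, -0.006, 0.001], [0.113, -0.008, 0.001], [0.15, 0.002, 0.019], [0.186, 0.011, 0.037], [0.222, 0.021, 0.055], [0.259, 0.031, 0.072], [0.295, 0.04, 0.09], [0.298, 0.049, 0.117], [0.301, 0.058, 0.143]]}
{"rotation": [[-0.009, -0.0, 0.035], [-0.018, -0.0, 0.071], [-0.027, -0.001, 0.106], [-0.036, -0.001, 0.142], [-0.036, -0.001, 0.142], [-0.036, -0.001, 0.142], [-0.036, -0.001, 0.142], [-0.036, -0.001, 0.142], [-0.036, -0.001, 0.142], [-0.036, -0.001, 0.142], [-0.036, -0.001, 0.142]]}
```

View pics/w4.png

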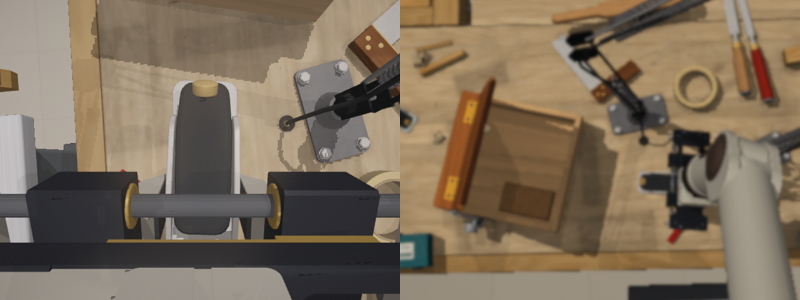

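The plane is held level in the hand at columns 165–240, with its far end at row 82. The lid is still open. I'll check the plane's offset in the hand from the wrist depth.

Run:
```python
from h import *
s=read_state();c=optics.read_camera('wrist')
T=np.eye(4);T[:3,:3]=s['ee_rot'];T[:3,3]=s['position'];M=T@np.array(c['tool_from_camera'])
c['origin']=M[:3,3];c['attitude']=M[:3,:3];P=cloud(c)
R=np.array(s['ee_rot']); h=s['position']-.0188*R[:,2]; f=np.cross(EZ,-R[:,1]);f=R[:,0]-R[2,0]*EZ;f/=np.linalg.norm(f)
d=P-h; a=d@f; w=d@R[:,1]; z=d[...,2]
m=(abs(w)<.026)&(a>.03)&(a<.14)&(z>-.06)&(z<.06)&(c['range_z']>0)
print('fwd end of plane from hold',np.percentile(a[m],[50,98,100]),'z rel',np.percentile(z[m],[2,50,98]))
for lo in np.arange(.03,.1,.01):
    k=m&(a>lo)&(a<lo+.01)
    if k.sum()>20: print(round(lo,2),np.median(z[k]),z[k].max(),w[k].min(),w[k].max())
print('center y of hold', h)
```

```text
fwd end of plane from hold [0.0505 0.076  0.0792] z rel [-0.0202 -0.0008  0.0059]
0.03 0.004075298399185592 0.00783660876413464 -0.020163335135575316 0.02328198971693005
0.04 0.0012390360929200317 0.004629493665979673 -0.01969761742877455 0.02365181141062029
0.05 -0.0015976451228413846 0.0017986098626092406 -0.019586544877157275 0.0241721397401895
0.06 -0.003760367927042957 0.0034856923374467497 -0.019621730841339766 0.024195357849164826
0.07 -0.018800622136366685 0.0014599280801388947 -0.01908022855120632 0.02425837903266415
center y of hold [0.3898 0.0549 0.1887]
```

Run:
```python
from h import *
R=Rt(75); tc=lambda x,y,h: W(x,y,h)+.0188*R[:,2]
rows([(np.array([.39,.17,.20]),R,4),(tc(-.06,.0,.18),R,5),(tc(-.03,-.015,.14),R,2)])
```

```text
{"delta_pos": [[0.029, -0.002, -0.0], [0.057, -0.004, -0.0], [0.086, -0.007, -0.0], [0.114, -0.009, -0.0], [0.15, 0.001, 0.017], [0.187, 0.01, 0.035], [0.223, 0.02, 0.053], [0.26, 0.03, 0.07], [0.296, 0.039, 0.088], [0.305, 0.049, 0.111], [0.313, 0.058, 0.134]]}
{"rotation": [[-0.009, 0.0, 0.035], [-0.019, 0.0, 0.07], [-0.028, 0.0, 0.105], [-0.038, 0.0, 0.14], [-0.038, 0.0, 0.14], [-0.038, 0.0, 0.14], [-0.038, 0.0, 0.14], [-0.038, 0.0, 0.14], [-0.038, 0.0, 0.14], [-0.038, 0.0, 0.14], [-0.038, 0.0, 0.14]]}
```

Emit:
arm_command --delta_pos '[[0.029, -0.002, 0], [0.057, -0.004, 0], [0.086, -0.007, 0], [0.114, -0.009, 0], [0.15, 0.001, 0.017], [0.187, 0.01, 0.035], [0.223, 0.02, 0.053], [0.26, 0.03, 0.07], [0.296, 0.039, 0.088], [0.305, 0.049, 0.111], [0.313, 0.058, 0.134], [0.313, 0.058, 0.134]]' --rotation '[[-0.009, 0.0, 0.035], [-0.019, 0.0, 0.07], [-0.028, 0.0, 0.105], [-0.038, 0.0, 0.14], [-0.038, 0.0, 0.14], [-0.038, 0.0, 0.14], [-0.038, 0.0, 0.14], [-0.038, 0.0, 0.14], [-0.038, 0.0, 0.14], [-0.038, 0.0, 0.14], [-0.038, 0.0, 0.14], [-0.038, 0.0, 0.14]]'

```text
t: 15.98
position: [0.4726, 0.3906, 0.1176]
ee_rot: [[0.215, 0.975, 0.051], [0.943, -0.221, 0.249], [0.254, -0.006, -0.967]]
wrist_force: [-0.3, -0.5, -6.4]
opening: 0.0431
grip_force: 44.7
```

Run:
```python
from h import *
s=read_state();print(s['t'],loc(s['position']),tilt(s['ee_rot']),s['wrist_force'],s['joint_pos'])
c=optics.read_camera('wrist');t=optics.read_camera('top')
img=np.hstack([cv2.resize(c['color'],(400,300)),cv2.resize(t['color'][150:390,130:450],(400,300))])
cv2.imwrite('pics/w5.png',img[:,:,::-1])
R=Rt(75); tc=lambda x,y,h: W(x,y,h)+.0188*R[:,2]
print(loc(tc(-.03,-.015,.037)))
rows([(tc(-.03,-.015,.055),R,4),(tc(-.03,-.015,.037),R,3)])
```

```text
15.975 [-0.0257 -0.0129  0.1176] [75.2811  0.3202] [-0.3444 -0.5274 -6.4132] [-31.7846  25.1063  -5.54   110.3241 -13.2327  34.3481 -39.1268]
[-0.0251 -0.015   0.0188]
{"delta_pos": [[-0.005, 0.0, 0.02], [-0.01, 0.001, 0.04], [-0.015, 0.001, 0.06], [-0.021, 0.001, 0.081], [-0.022, 0.001, 0.086], [-0.024, 0.001, 0.092], [-0.025, 0.002, 0.098]]}
{"rotation": [[-0.001, 0.001, -0.0], [-0.001, 0.001, -0.001], [-0.002, 0.002, -0.001], [-0.003, 0.003, -0.001], [-0.003, 0.003, -0.001], [-0.003, 0.003, -0.001], [-0.003, 0.003, -0.001]]}
```

View pics/w5.png

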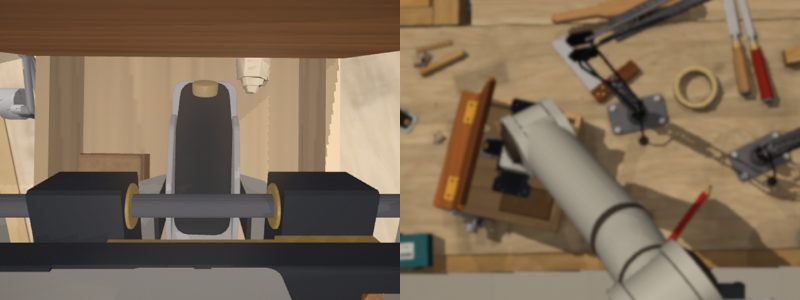

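The plane is inside between the cork block (cols 80–150) and the right wall (col 325), and the lid clears the hand. I'll lower it.

Emit:
arm_command --delta_pos '[[-0.005, 0.0, 0.02], [-0.01, 0.001, 0.04], [-0.015, 0.001, 0.06], [-0.021, 0.001, 0.081], [-0.022, 0.001, 0.086], [-0.024, 0.001, 0.092], [-0.025, 0.002, 0.098], [-0.025, 0.002, 0.1], [-0.025, 0.002, 0.1]]' --rotation '[[-0.001, 0.001, 0], [-0.001, 0.001, -0.001], [-0.002, 0.002, -0.001], [-0.003, 0.003, -0.001], [-0.003, 0.003, -0.001], [-0.003, 0.003, -0.001], [-0.003, 0.003, -0.001], [-0.003, 0.003, -0.001], [-0.003, 0.003, -0.001]]'

```text
t: 17.2
position: [0.4766, 0.3927, 0.0186]
ee_rot: [[0.213, 0.975, 0.06], [0.941, -0.221, 0.255], [0.262, 0.003, -0.965]]
wrist_force: [-0.2, -0.0, -6.6]
opening: 0.0429
grip_force: 44.7
```

Emit:
arm_command --delta_pos '[[0, 0, 0.001], [0, 0, 0.002], [-0.001, 0, 0.003], [-0.001, 0, 0.003]]' --rotation '[[0, 0, 0], [0, 0, 0], [0, 0, 0], [0, 0, 0]]'

```text
t: 17.7
position: [0.4768, 0.3932, 0.0165]
ee_rot: [[0.213, 0.975, 0.061], [0.941, -0.221, 0.256], [0.263, 0.003, -0.965]]
wrist_force: [-2.0, -1.8, 5.2]
opening: 0.0434
grip_force: 44.8
```

Emit:
arm_command --delta_pos '[[0, 0, 0], [0, 0, 0], [0, 0, 0], [0, 0, 0], [0, 0, 0], [0, 0, 0]]' --rotation '[[0, 0, 0], [0, 0, 0], [0, 0, 0], [0, 0, 0], [0, 0, 0], [0, 0, 0]]' --grip 0.4

```text
t: 18.45
position: [0.4764, 0.3923, 0.0152]
ee_rot: [[0.213, 0.975, 0.06], [0.941, -0.221, 0.255], [0.262, 0.002, -0.965]]
wrist_force: [0.6, -0.2, -0.1]
opening: 0.0644
grip_force: 0.0
```

Emit:
arm_command --delta_pos '[[0, 0, -0.015], [0, 0, -0.03], [0, 0, -0.06], [0, 0, -0.09], [-0.01, 0, -0.12], [-0.03, 0, -0.15], [-0.05, 0, -0.18], [-0.05, 0, -0.18], [-0.05, 0, -0.18]]' --rotation '[[0, 0, 0], [0, 0, 0], [0, 0, 0], [0, 0, 0], [0, 0, 0], [0, 0, 0], [0, 0, 0], [0, 0, 0], [0, 0, 0]]'

```text
t: 19.58
position: [0.4551, 0.2998, 0.1767]
ee_rot: [[0.213, 0.975, 0.061], [0.941, -0.221, 0.255], [0.263, 0.004, -0.965]]
wrist_force: [-0.8, -0.0, -0.8]
opening: 0.0641
grip_force: 0.0
```

Run:
```python
from h import *
s=read_state();print(s['t'],loc(s['position']),tilt(s['ee_rot']),s['wrist_force'],s['opening'])
c=optics.read_camera('wrist');t=optics.read_camera('top')
img=np.hstack([cv2.resize(c['color'],(400,300)),cv2.resize(t['color'][150:390,130:450],(400,300))])
cv2.imwrite('pics/w6.png',img[:,:,::-1])
print(edge(1.27),loc(hook(1.27,88,.03,y=0,gap=.03)[0]))
rows([(*hook(1.27,88,.03,y=0,gap=.05),6)])
```

```text
19.575 [-0.1181 -0.0159  0.1767] [74.7768 -0.1935] [-0.7929 -0.0047 -0.7741] 0.06414482590162786
[0.0037 0.3198] [-0.0347 -0.      0.2884]
{"delta_pos": [[0.015, -0.002, -0.015], [0.03, -0.005, -0.031], [0.045, -0.007, -0.046], [0.06, -0.01, -0.061], [0.075, -0.012, -0.076], [0.09, -0.015, -0.092]]}
{"rotation": [[0.0, -0.038, 0.0], [0.001, -0.077, 0.001], [0.001, -0.115, 0.001], [0.001, -0.153, 0.001], [0.001, -0.191, 0.001], [0.002, -0.23, 0.002]]}
```

View pics/w6.png

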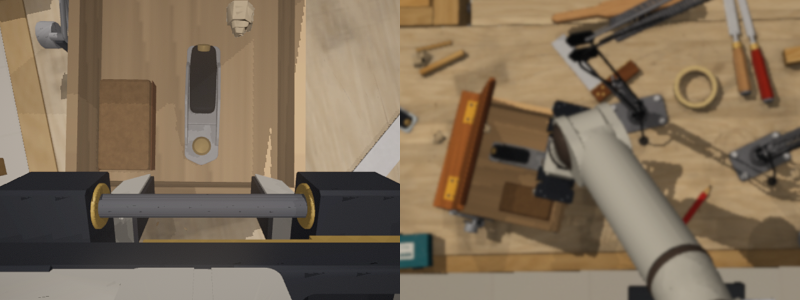

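The plane lies on its sole at (203,105), beside the cork block at (127,123), and the lid is still open. Next I bring the fingers behind the lid's front edge and push it to the stop.

Emit:
arm_command --delta_pos '[[0.015, -0.002, -0.015], [0.03, -0.005, -0.031], [0.045, -0.007, -0.046], [0.06, -0.01, -0.061], [0.075, -0.012, -0.076], [0.09, -0.015, -0.092], [0.09, -0.015, -0.092]]' --rotation '[[0.0, -0.038, 0.0], [0.001, -0.077, 0.001], [0.001, -0.115, 0.001], [0.001, -0.153, 0.001], [0.001, -0.191, 0.001], [0.002, -0.23, 0.002], [0.002, -0.23, 0.002]]'

```text
t: 20.55
position: [0.4535, 0.3672, 0.2885]
ee_rot: [[0.219, 0.976, 0.009], [0.975, -0.219, 0.036], [0.037, 0.0, -0.999]]
wrist_force: [0.2, -0.1, -1.2]
opening: 0.0643
grip_force: 0.0
```

Run:
```python
from h import *
s=read_state();print(s['t'],loc(s['position']),tilt(s['ee_rot']),s['wrist_force'],s['opening'])
rows([(*hook(1.27,89,.03,y=0,gap=.005),3)]+[(*hook(a,90+(a-1.27)*16,.03,y=0),2) for a in (1.31,1.37,1.43,1.48)])
```

```text
20.55 [-0.0527  0.0005  0.2885] [87.8879 -0.022 ] [ 0.2472 -0.1132 -1.1946] 0.06427916666738713
{"delta_pos": [[0.014, 0.0, 0.0], [0.028, 0.0, 0.0], [0.042, 0.001, 0.001], [0.049, 0.001, -0.001], [0.056, 0.001, -0.002], [0.064, 0.001, -0.004], [0.071, 0.001, -0.006], [0.078, 0.001, -0.007], [0.086, 0.001, -0.008], [0.092, 0.001, -0.009], [0.098, 0.001, -0.01]]}
{"rotation": [[0.0, -0.006, 0.001], [0.0, -0.013, 0.002], [0.0, -0.019, 0.003], [0.0, -0.034, 0.003], [0.0, -0.048, 0.003], [0.0, -0.056, 0.003], [0.0, -0.065, 0.003], [0.0, -0.073, 0.003], [0.0, -0.082, 0.003], [0.001, -0.089, 0.003], [0.001, -0.096, 0.003]]}
```

Emit:
arm_command --delta_pos '[[0.014, 0.0, 0.0], [0.028, 0.0, 0.0], [0.042, 0.001, 0.001], [0.049, 0.001, -0.001], [0.056, 0.001, -0.002], [0.064, 0.001, -0.004], [0.071, 0.001, -0.006], [0.078, 0.001, -0.007], [0.086, 0.001, -0.008], [0.092, 0.001, -0.009], [0.098, 0.001, -0.01], [0.098, 0.001, -0.01]]' --rotation '[[0.0, -0.006, 0.001], [0.0, -0.013, 0.002], [0.0, -0.019, 0.003], [0.0, -0.034, 0.003], [0.0, -0.048, 0.003], [0.0, -0.056, 0.003], [0.0, -0.065, 0.003], [0.0, -0.073, 0.003], [0.0, -0.082, 0.003], [0.001, -0.089, 0.003], [0.001, -0.096, 0.003], [0.001, -0.096, 0.003]]'

```text
t: 22.05
position: [0.4764, 0.4598, 0.3014]
ee_rot: [[0.225, 0.974, -0.015], [0.973, -0.225, -0.059], [-0.061, -0.001, -0.998]]
wrist_force: [0.4, 0.2, -0.9]
opening: 0.0644
grip_force: 0.0
```

```bash
cat >> h.py <<'E'
def lidtop():
    q=lid(optics.read_camera('top'))
    for y0 in (-.11,.10):
      m=(abs(q[:,1]-y0)<.012)&(q[:,0]>-.2)&(q[:,0]<.13)&(q[:,2]>.09)&(q[:,2]<.36)
      v=q[m]; print('lid',y0,m.sum(), v[np.argsort(-v[:,2])[:5]].mean(0) if len(v) else '')
E
python3 - <<'E'
from h import *
s=read_state();print(s['t'],loc(s['position']),tilt(s['ee_rot']),s['wrist_force'])
lidtop()
print([(a,np.array([.085-.255*np.cos(a)+.006*np.sin(a),.078+.255*np.sin(a)+.006*np.cos(a)])) for a in (1.4,1.45,1.5,1.52)])
E
```

```text
22.05 [ 0.0426 -0.0013  0.3014] [93.5095  0.0768] [ 0.3767  0.193  -0.8563]
lid -0.11 53 [ 0.0601 -0.1172  0.337 ]
lid 0.1 180 [0.0623 0.1044 0.3366]
[(1.4, array([0.0476, 0.3303])), (1.45, array([0.0602, 0.3319])), (1.5, array([0.0729, 0.3328])), (1.52, array([0.078, 0.333]))]
```

Emit:
arm_command --delta_pos '[[0.003, 0, -0.0], [0.006, 0, 0], [0.009, 0, 0], [0.012, 0, 0], [0.014, 0, 0], [0.016, 0, 0], [0.016, 0, 0]]' --rotation '[[0, 0, 0], [0, 0, 0], [0, 0, 0], [0, 0, 0], [0, 0, 0], [0, 0, 0], [0, 0, 0]]'

```text
t: 22.98
position: [0.4794, 0.4699, 0.301]
ee_rot: [[0.228, 0.973, -0.018], [0.971, -0.229, -0.068], [-0.07, -0.002, -0.998]]
wrist_force: [-9.3, -12.9, 8.0]
opening: 0.0642
grip_force: 7.5
```

Run:
```python
from h import *
s=read_state();print(s['t'],loc(s['position']),tilt(s['ee_rot']),s['wrist_force'])
lidtop()
```

```text
22.975 [ 0.0532 -0.0019  0.301 ] [94.0313  0.1659] [ -9.2978 -12.8641   8.0058]
lid -0.11 95 [ 0.0695 -0.1167  0.3355]
lid 0.1 182 [0.0716 0.1013 0.3381]
```

The fingers have the lid against its end stop (about 13 N). Now I lower it in stages.

Run:
```python
from h import *
p,R=hook(1.48,93.4,.03,y=0); p=p+.016*R[:,0]
T=lambda a:75+(a-.85)*32 if a<1.27 else 88.5+(a-1.27)*16
rows([(*hook(a,T(a),.03,y=0),n) for a,n in ((1.48,2),(1.40,2),(1.32,2),(1.24,2),(1.16,2),(1.08,2))],(p,R))
```

```text
{"delta_pos": [[-0.008, -0.0, 0.0], [-0.015, 0.0, 0.0], [-0.025, 0.0, 0.003], [-0.034, 0.0, 0.005], [-0.044, 0.0, 0.008], [-0.053, 0.0, 0.011], [-0.062, 0.0, 0.015], [-0.071, 0.0, 0.018], [-0.08, 0.0, 0.023], [-0.088, 0.0, 0.028], [-0.096, -0.0, 0.033], [-0.104, 0.0, 0.038]]}
{"rotation": [[0.0, 0.013, 0.0], [0.0, 0.027, -0.0], [0.0, 0.038, -0.0], [0.0, 0.049, -0.0], [0.0, 0.06, 0.0], [-0.0, 0.072, -0.0], [0.0, 0.087, -0.0], [0.0, 0.103, -0.0], [-0.0, 0.126, 0.0], [-0.0, 0.148, 0.0], [0.0, 0.17, 0.0], [-0.0, 0.193, 0.0]]}
```

Emit:
arm_command --delta_pos '[[-0.008, 0, 0.0], [-0.015, 0.0, 0.0], [-0.025, 0.0, 0.003], [-0.034, 0.0, 0.005], [-0.044, 0.0, 0.008], [-0.053, 0.0, 0.011], [-0.062, 0.0, 0.015], [-0.071, 0.0, 0.018], [-0.08, 0.0, 0.023], [-0.088, 0.0, 0.028], [-0.096, 0, 0.033], [-0.104, 0.0, 0.038]]' --rotation '[[0.0, 0.013, 0.0], [0.0, 0.027, 0], [0.0, 0.038, 0], [0.0, 0.049, 0], [0.0, 0.06, 0.0], [0, 0.072, 0], [0.0, 0.087, 0], [0.0, 0.103, 0], [0, 0.126, 0.0], [0, 0.148, 0.0], [0.0, 0.17, 0.0], [0, 0.193, 0.0]]'

```text
t: 24.52
position: [0.4561, 0.3705, 0.2687]
ee_rot: [[0.224, 0.974, 0.029], [0.966, -0.226, 0.129], [0.132, -0.001, -0.991]]
wrist_force: [-0.2, 0.0, -1.5]
opening: 0.0644
grip_force: 0.6
```

Run:
```python
from h import *
s=read_state();print(s['t'],loc(s['position']),tilt(s['ee_rot']),s['wrist_force'],s['joint_pos'])
p,R=hook(1.08,82.4,.03,y=0);print('cmd',loc(p));lidtop()
T=lambda a:57+(a-.25)*30 if a<.85 else 75+(a-.85)*32
rows([(*hook(a,T(a),.03,y=0),n) for a,n in ((1,2),(.9,2),(.8,2),(.7,2),(.6,2),(.5,2))],(p,R))
```

```text
24.525 [-0.049  -0.0013  0.2687] [82.3863  0.005 ] [-0.1687  0.0067 -1.4588] [-33.922   14.7019  -5.7966 101.3411  -3.7571  58.0582 -50.6966]
cmd [-0.0459 -0.      0.2691]
lid -0.11 43 [ 0.0539 -0.1186  0.1514]
lid 0.1 329 [-0.0335  0.1014  0.3081]
{"delta_pos": [[-0.009, -0.0, 0.004], [-0.017, -0.0, 0.009], [-0.028, 0.0, 0.015], [-0.038, -0.0, 0.022], [-0.047, -0.0, 0.029], [-0.057, -0.0, 0.037], [-0.066, -0.0, 0.045], [-0.075, -0.0, 0.053], [-0.083, -0.0, 0.063], [-0.091, -0.0, 0.072], [-0.098, -0.0, 0.082], [-0.105, -0.0, 0.092]]}
{"rotation": [[0.0, 0.023, 0.0], [0.0, 0.045, 0.0], [-0.0, 0.073, 0.0], [-0.0, 0.101, 0.0], [-0.0, 0.128, 0.0], [0.0, 0.155, 0.0], [-0.0, 0.182, 0.0], [-0.0, 0.208, 0.0], [-0.0, 0.234, 0.0], [-0.0, 0.26, 0.0], [-0.0, 0.286, 0.0], [0.0, 0.312, 0.0]]}
```

The lid follows the fingers at about 1.06 rad, so the stay is released. I'll continue down.

Emit:
arm_command --delta_pos '[[-0.009, 0, 0.004], [-0.017, 0, 0.009], [-0.028, 0.0, 0.015], [-0.038, 0, 0.022], [-0.047, 0, 0.029], [-0.057, 0, 0.037], [-0.066, 0, 0.045], [-0.075, 0, 0.053], [-0.083, 0, 0.063], [-0.091, 0, 0.072], [-0.098, 0, 0.082], [-0.105, 0, 0.092]]' --rotation '[[0.0, 0.023, 0.0], [0.0, 0.045, 0.0], [0, 0.073, 0.0], [0, 0.101, 0.0], [0, 0.128, 0.0], [0.0, 0.155, 0.0], [0, 0.182, 0.0], [0, 0.208, 0.0], [0, 0.234, 0.0], [0, 0.26, 0.0], [0, 0.286, 0.0], [0.0, 0.312, 0.0]]'

```text
t: 26.08
position: [0.4352, 0.2804, 0.1632]
ee_rot: [[0.205, 0.974, 0.097], [0.88, -0.227, 0.418], [0.429, -0.0, -0.903]]
wrist_force: [-0.6, -1.2, -2.0]
opening: 0.0641
grip_force: 1.0
```

Run:
```python
from h import *
s=read_state();print(s['t'],loc(s['position']),tilt(s['ee_rot']),s['wrist_force'],s['joint_pos'])
T=lambda a:50+a*29
p,R=hook(.5,64.5,.03,y=0);print('cmd',loc(p));lidtop()
rows([(*hook(a,T(a),.03,y=0),n) for a,n in ((.4,2),(.3,3),(.2,3),(.1,4))],(p,R))
```

```text
26.075 [-0.1414 -0.0008  0.1632] [64.57   -0.1339] [-0.558  -1.1861 -2.019 ] [-13.2526  12.1367  -9.0309 125.8338 -36.7107  32.4691  -5.298 ]
cmd [-0.1373  0.      0.1638]
lid -0.11 666 [-0.1516 -0.1038  0.2289]
lid 0.1 785 [-0.1602  0.0903  0.2768]
{"delta_pos": [[-0.009, 0.0, 0.008], [-0.018, 0.0, 0.017], [-0.023, -0.0, 0.023], [-0.029, 0.0, 0.029], [-0.034, -0.0, 0.035], [-0.039, -0.0, 0.042], [-0.044, 0.0, 0.049], [-0.049, 0.0, 0.056], [-0.052, 0.0, 0.061], [-0.055, -0.0, 0.067], [-0.058, -0.0, 0.072], [-0.061, 0.0, 0.077]]}
{"rotation": [[-0.0, 0.025, -0.0], [-0.0, 0.051, -0.0], [-0.0, 0.067, -0.0], [-0.0, 0.084, -0.0], [-0.0, 0.101, -0.0], [0.0, 0.118, -0.0], [0.0, 0.135, 0.0], [-0.0, 0.152, 0.0], [0.0, 0.164, -0.0], [-0.0, 0.177, 0.0], [-0.0, 0.19, 0.0], [-0.0, 0.202, 0.0]]}
```

Emit:
arm_command --delta_pos '[[-0.009, 0.0, 0.008], [-0.017, 0.0, 0.017], [-0.022, 0, 0.023], [-0.027, 0.0, 0.029], [-0.032, 0, 0.036], [-0.037, 0, 0.043], [-0.042, 0.0, 0.05], [-0.047, 0.0, 0.057], [-0.05, 0.0, 0.062], [-0.053, 0, 0.068], [-0.056, 0, 0.073], [-0.059, 0.0, 0.078]]' --rotation '[[0, 0.025, 0], [0, 0.051, 0], [0, 0.067, 0], [0, 0.084, 0], [0, 0.101, 0], [0.0, 0.118, 0], [0.0, 0.135, 0.0], [0, 0.152, 0.0], [0.0, 0.164, 0], [0, 0.177, 0.0], [0, 0.19, 0.0], [0, 0.202, 0.0]]'

```text
t: 27.62
position: [0.4305, 0.2602, 0.0669]
ee_rot: [[0.183, 0.974, 0.136], [0.78, -0.228, 0.583], [0.599, -0.001, -0.801]]
wrist_force: [-2.1, -3.2, -2.2]
opening: 0.0641
grip_force: 2.4
```

Run:
```python
from h import *
s=read_state();print(s['t'],loc(s['position']),tilt(s['ee_rot']),s['wrist_force'],s['joint_pos'])
p,R=hook(.1,52.9,.03,y=0);print('hook .1',loc(p));lidtop()
print('at',[ (a,loc(hook(a,52,.03,y=0)[0])) for a in (.05,0,-.03)])
rows([(*hook(a,52,.03,y=0,gap=g),n) for a,g,n in ((.05,0,3),(.0,0,4),(0,.006,3))])
```

```text
27.625 [-0.1622 -0.0007  0.0669] [53.2174 -0.2055] [-2.0944 -3.2321 -2.1878] [ 11.0775  28.3194 -25.1737 133.1856 -77.0761  22.4287  50.0067]
hook .1 [-0.1588 -0.      0.0678]
lid -0.11 648 [-0.1504 -0.1073  0.1117]
lid 0.1 694 [-0.1966  0.0899  0.1711]
at [(0.05, array([-0.159 ,  0.    ,  0.0553])), (0, array([-0.159 , -0.    ,  0.0425])), (-0.03, array([-0.1587,  0.    ,  0.0349]))]
{"delta_pos": [[-0.001, -0.0, 0.004], [-0.003, -0.0, 0.007], [-0.004, -0.001, 0.011], [-0.006, -0.001, 0.013], [-0.008, -0.001, 0.016], [-0.01, -0.001, 0.019], [-0.012, -0.001, 0.021], [-0.014, -0.001, 0.021], [-0.016, -0.001, 0.021], [-0.018, -0.001, 0.021]]}
{"rotation": [[0.001, 0.007, -0.002], [0.002, 0.014, -0.004], [0.003, 0.021, -0.007], [0.003, 0.021, -0.007], [0.003, 0.021, -0.007], [0.003, 0.021, -0.007], [0.003, 0.021, -0.007], [0.003, 0.021, -0.007], [0.003, 0.021, -0.007], [0.003, 0.021, -0.007]]}
```

Emit:
arm_command --delta_pos '[[-0.002, 0, 0.003], [-0.004, 0, 0.006], [-0.005, 0, 0.008], [-0.006, 0, 0.011], [-0.008, 0, 0.013], [-0.009, 0, 0.015], [-0.01, 0, 0.017], [-0.012, 0, 0.019], [-0.013, 0, 0.02], [-0.015, 0, 0.021], [-0.017, 0, 0.021], [-0.019, 0, 0.021]]' --rotation '[[0, 0, 0], [0, 0, 0], [0, 0, 0], [0, 0, 0], [0, 0, 0], [0, 0, 0], [0, 0, 0], [0, 0, 0], [0, 0, 0], [0, 0, 0], [0, 0, 0], [0, 0, 0]]'

```text
t: 29.18
position: [0.431, 0.2604, 0.0407]
ee_rot: [[0.18, 0.974, 0.136], [0.778, -0.225, 0.587], [0.603, 0.0, -0.798]]
wrist_force: [0.8, 0.5, -0.5]
opening: 0.0644
grip_force: 0.0
```

Run:
```python
from h import *
s=read_state();print(s['t'],loc(s['position']),tilt(s['ee_rot']),s['wrist_force'],s['joint_pos'])
lidtop()
```

```text
29.175 [-0.1619 -0.0012  0.0407] [52.9458 -0.1554] [ 0.844   0.5342 -0.4891] [ 19.4567  35.0985 -34.6135 132.8775 -79.4336  15.541   56.5265]
lid -0.11 117 [ 0.035  -0.1095  0.097 ]
lid 0.1 119 [-0.1939  0.0893  0.1458]
```

Emit:
arm_command --delta_pos '[[-0.005, 0, 0], [-0.01, 0, 0], [-0.01, 0, -0.02], [-0.01, 0, -0.05], [-0.01, 0, -0.08], [-0.01, 0, -0.12], [-0.01, 0, -0.15], [-0.01, 0, -0.15], [-0.01, 0, -0.15]]' --rotation '[[0, 0, 0], [0, 0, 0], [0, 0, 0], [0, 0, 0], [0, 0, 0], [0, 0, 0], [0, 0, 0], [0, 0, 0], [0, 0, 0]]'

```text
t: 30.35
position: [0.4079, 0.1643, 0.1535]
ee_rot: [[0.181, 0.974, 0.135], [0.778, -0.226, 0.586], [0.602, -0.001, -0.799]]
wrist_force: [-0.2, 0.1, 0.1]
opening: 0.0645
grip_force: 0.0
```

Run:
```python
from h import *
s=read_state();print(s['t'],loc(s['position']),s['wrist_force'],s['joint_pos'])
t=optics.read_camera('top');P=cloud(t)-O;q=np.stack([P@EX,P@EY,P[...,2]],-1)
for x in (-.12,-.06,0,.06):
    m=(abs(q[...,0]-x)<.015)&(abs(q[...,1])<.1)&(q[...,2]>.03)&(q[...,2]<.2);print(x,m.sum(),np.median(q[m][:,2]))
t0=dict(np.load('top0.npz'));P=cloud(t0)-O;q0=np.stack([P@EX,P@EY,P[...,2]],-1)
d=np.abs(t['color'].astype(int)-t0['color']).sum(-1)
m=(abs(q0[...,0])<.12)&(abs(q0[...,1])<.1)&(abs(q0[...,2]-.085)<.02)&(q[...,2]<.15)
for x in (-.12,0): 
    k=(abs(q0[...,0]-x)<.015)&(abs(q0[...,1])<.1);print('start',x,np.median(q0[k][:,2]))
print('lid px diff',np.median(d[m]),'tape',np.median(d[200:240,345:390]),'square',np.median(d[195:225,285:325]))
```

```text
30.35 [-0.2607  0.      0.1535] [-0.1619  0.0635  0.1231] [ 23.4985  13.429  -21.6823 134.4656 -54.7261  39.6344  34.924 ]
-0.12 819 0.08490297154884408
-0.06 812 0.08501685760883548
0 813 0.08499872639956596
0.06 809 0.08496280662647293
start -0.12 0.08512297878127417
start 0 0.08504104344789565
lid px diff 8.0 tape 11.0 square 8.0
```

The lid is flat at its starting height and the robot is clear of everything.

```bash
python3 -c "
from plant import workorder
print(workorder.job_done())"
```

```text
the job is handed in; nothing more can be done
None
```

The job is handed in at about 30 s: the plane lies on its sole beside the cork block, the lid measured shut at its starting height, the tape and square looked unmoved, and the arm is clear; no verdict came back.

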